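# Raise the hood sash to the pointer

## Task

Open the front of the dust hood on the assembly bench to its working height: with your fingertips beneath the lip of the clear sloping sash, push the sash up until the lip lines up with the tip of the black pointer clamped on the rail, and leave it standing there with your hand clear. Only push from beneath: do not pinch the lip or press on its top, and do not run the sash well past the pointer. Leave the pointer and the things lying on the bench where they are.

Things in the scene. Friction and masses are not known exactly. Their poses are not given: they have to be found in the camera images.
- hood: Fixed wedge-shaped dust hood: 30 mm aluminium profile, clear panels, 390 wide (y), 370 deep (x), 360 mm high. Origin on the table midway between the feet of its front rails; x into the hood, y to the robot's left, z up. The rails (y = +-180 mm) rise along (0.707, 0, 0.707), 45 degrees back from upright. Below the lip the front is open; inside only a 6 mm base plate and, 200 mm in, a jig 43 mm high.
- sash: Sash with its lip, a plain aluminium bar 250 long (y), 40 deep (x), 14 mm thick (z). Origin at the bar's centre. Axes: z up the slope (its only motion, 45 degrees up and back), x square to the pane, into the hood and 45 degrees down, y left. Underside z = -7, free outer edge x = -20 mm. Counterweighted: stays where left, needs 2 to 5 N along z. Lowest place: (81, 0, 113) mm in the hood's frame.
- pane (a point): Centre of the sash's clear pane (318 wide, 170 high, 5 mm thick), on its mid-plane, 22.5 mm in x and 78 mm in z from the lip's centre; axes as the lip's. The pane ends at the lip's underside: below it is free air, and fingers may pass on beneath it.
- strip (a point): Top centre of a thin black rubber strip, 28 x 240 x 3 mm, stuck on the upper face of the lip (4 mm in x, 10 mm in z from the lip's centre). Not to be touched or pressed.
- pointer (a point): Tip of the pointer marking the working height: black clamp 42 wide, 24 mm tall on the right-hand rail (hood y = -180 mm), its stepped point (16 narrowing to 5 mm) reaching inwards to 5 mm short of the lip's end. Axes as the lip's. At the mark the middle of the lip's thickness is level with it: sash origin at (0, 130, 0) mm in this frame. Set 55 to 150 mm up from the lip's lowest place; stiff.
- foam_tray: Bystander: pink foam tray of black tools, 150 x 200 x 32 mm, origin at the centre of its underside.
- screw_jar: Bystander: small glass jar with a metal cap, 34 mm across, 42 mm high, on the table in front of the hood; origin at the centre of its underside.
- module: Bystander: black camera module lying lens up, 34 x 44 x 31 mm, on the table in front of the hood; origin at the centre of its underside.
- parts_bin: Bystander: yellow open bin, 110 x 90 x 55 mm, origin at the centre of its underside.
- screwdriver: Bystander: grey-handled screwdriver lying on the table along its x, origin at its underside.
- tweezers: Bystander: steel tweezers lying flat on the table before the hood, 120 mm long along x, 6 mm high, origin at the centre of the underside.
- wipe_bottle: Bystander: white bottle, 60 mm across, 130 mm high, origin at the centre of its underside.

How it is judged:
By the outcome, as a careful person would: the job done as asked, in the order asked, and still so for the second after the job is handed in, with the robot touching nothing.
It also fails if it takes over 42 s, if anything falls off the work surface, if the arm or the gripper's body presses on something with over 40 N, if the wrist force passes 120 N, or if a joint passes its speed limit or range.

## Robot

A 6-joint arm with a two-finger parallel gripper is mounted at the origin on the work surface. World frame = base frame: x ahead of the robot, y to its left, z up, the work surface at z = 0. Lengths are in mm, angles in rad, forces in N, time in s.
With the tool pointing down it reaches from about 350 to 975 mm from the base axis. Payload 7.1 kg.
Tool frame: the origin (TCP) lies between the finger pads; the fingertips stand 14 mm ahead of it and the grasp point (between the pads) lies 5 mm behind it; z points along the fingers, y is the direction in which the jaws open and shut (so a half turn about z gives the same grasp; the last joint's range is limited). The gripper opens to 88 mm and grips with 3 to 60 N. Pads are 20 mm wide; open, the fingers measure 115 mm over their backs; the gripper's body (75 mm by 178 mm) begins 61 mm behind the grasp point.
Start: joints at [1.114, 0.423, 1.63, -0, 1.089, -0.019], TCP at [264.935, 566.052, 236.675] pointing down, gripper open.
Joint ranges: [-3, 3], [-0.9, 2.11], [0.09, 2.58], [-1.31, 4.45], [0.11, 2.69], [-2.54, 2.54]. Speed limits (rad/s): [2.39, 2.39, 3.01, 3.14, 3.14, 3.14].

## Interface

Orientations are given as a rotation vector (axis times angle).
In Python, from workcell import get_obs, get_image, calibration, close_job, regions_of, place_of gives the robot as it stands.
- The arm moves only by the tool move_arm, never from a script. Its argument "deltas" is a list of rows, each a list of 5 numbers: the closure in counts, from 0 (fully open) to 255 (shut), then the shift along the tool's x, y, z in m, then the turn about the tool's z in rad. In form: [[grip, x, y, z, roll], ...]. A call has 1 to 5 rows; each row is the pose to reach, as a shift and turn from the pose commanded when the call began, along the tool's axes at that moment; what a row does not reach only later rows make up. A row lasts 1/12 s, in which the tool goes at most 41.7 mm and 7.16 degrees, less where a joint would pass 70% of its speed; a pose out of reach is approached as far as the arm can. A call with a gripper value outside its range is refused whole. The fingers move at their own pace and stop on an object; the grip force is fixed at half the most. Time passes only in rows, so rows that repeat a pose let the fingers close. It gives the time, the measured TCP pose, the force and the opening at its end, in the units of the state.
- get_obs(): the state, without advancing time (a new reading comes with each control period).
- get_image(name): name is "scene" or "top"; returns the picture (420x560x3 uint8, blue, green, red); there is no depth.
- calibration(name): a dict with "intrinsics" (3x3 intrinsics, pixels), "world_to_cam" (4x4, takes a point from world to camera coordinates). Camera axes: x right, y down, z forward; pixel columns grow to the right and rows downward; lengths in mm; the calibration is good to about 2 mm. A picture is of the moment at which its call begins. calibration takes no time and is no camera call.
- close_job(): hands the job in, once; it reports no verdict.
Trained networks look in the newest picture that a camera, given by its name, has taken for a name from the list of things; names that differ only in an ending like _2 or _b are one class to them, and where a whole thing is asked for, a point or a joint stands for the part that bears it (a point fixed in the world has none). Each returns a list of dicts, best first, with "conf" (0 to 1); they miss things now and then, are a little off and sometimes report something else, mostly with a low value. They report only what shows in the picture. A call takes as long as a camera call.
- regions_of(camera, name): "region" (420x560 bool, what is visible of it).
- place_of(camera, name): "location" ([x, y, z] in mm, in world coordinates, good to about 4 mm: a listed point, or the origin of a listed thing).
The state is a dict: "t": time; "qpos": joint angles; "qvel": joint speeds; "joint_torque": joint torques, N m; "ee_pos": TCP position; "orientation": TCP orientation; "ft_force": force on the tool from outside, world axes, zero at the start; "moment": the same for the moment, N m; "width": finger opening in mm.
Only numpy, scipy, OpenCV 4.12 (cv2) and the standard library are available. Lean on these libraries where they do the work, as an engineer would, in place of code of your own. Each camera call takes 0.05 s, during which the arm holds its last target.

## Working session

There is one attempt and no reset: what is moved stays moved. The work goes in short steps, Python scripts to look and compute and a tool call to move; the robot and the scene stay as the last step left them, time stands still between calls to the robot, and variables do not carry over. Pictures are saved under pics/ and viewed, and the job is handed in when it is done.

Besides the shell and the picture viewer there is one more tool, called after "Emit:" as a command line: name --pt "numbers of a row" for each row, then --argument value for the rest. move_arm: Moves the arm, as the interface text tells. Its arguments: {"type":"object","properties":{"deltas":{"type":"array","items":{"type":"array","items":{"type":"number"}}}},"required":["deltas"]}

```bash
mkdir -p pics; ls
python3 - <<'E'
from workcell import *
import cv2
print(get_obs())
for c in("scene","top"):
    cv2.imwrite(f"pics/{c}0.png",get_image(c))
    for n in ("hood","sash","pane","strip","pointer","screw_jar","module","tweezers"):
        print(c,n,[(round(d['conf'],2),[round(float(v)) for v in d['location']]) for d in place_of(c,n)[:2]])
E
```

```text
pics
{'t': 0.0, 'qpos': array([ 1.11400422e+00,  4.23816333e-01,  1.63069505e+00,  3.67479134e-05,
        1.08859290e+00, -1.89780672e-02]), 'qvel': array([ 1.47502089e-04,  4.13357913e-04, -1.23723115e-03, -1.23195739e-03,
       -2.51013391e-04, -5.93894778e-05]), 'joint_torque': array([ 9.17505058e-04, -5.44641423e+01, -2.73673135e+01,  6.43944880e-02,
        2.28146079e-02, -1.36097278e-04]), 'ee_pos': array([264.6941531 , 565.58922654, 235.91499676]), 'orientation': array([-6.82178986e-01, -3.06623454e+00,  2.29526921e-03]), 'ft_force': array([ 0.1017333 ,  0.32508216, -0.03668871]), 'moment': array([-0.02511651,  0.02124207,  0.00572287]), 'width': 88.05969519853659}
scene hood [(0.48, [355, -304, -2])]
scene sash [(0.83, [608, 45, 116])]
scene pane [(0.84, [677, 56, 153]), (0.15, [618, 48, 116])]
scene strip [(0.94, [618, 45, 116])]
scene pointer [(0.74, [700, -70, 188])]
scene screw_jar [(0.45, [507, -76, 8])]
scene module []
scene tweezers [(0.51, [437, 18, -3])]
top hood []
top sash [(0.56, [602, 48, 116])]
top pane [(0.56, [675, 51, 152])]
top strip [(0.63, [614, 47, 118]), (0.4, [471, 124, 5])]
top pointer [(0.72, [697, -69, 186])]
top screw_jar [(0.48, [507, -76, 3])]
top module [(0.55, [466, 123, 2]), (0.4, [638, 450, 1])]
top tweezers [(0.45, [434, 21, -1]), (0.29, [366, 408, -1])]
```

View pics/scene0.png

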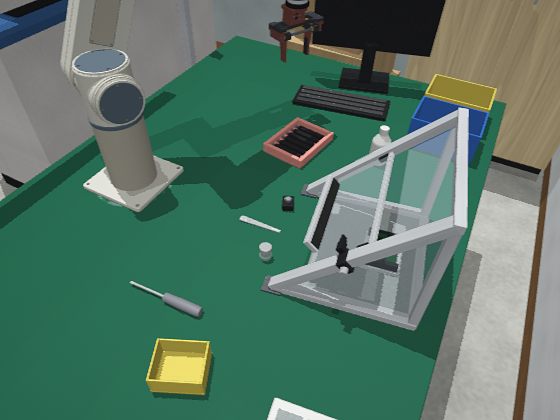

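View pics/top0.png

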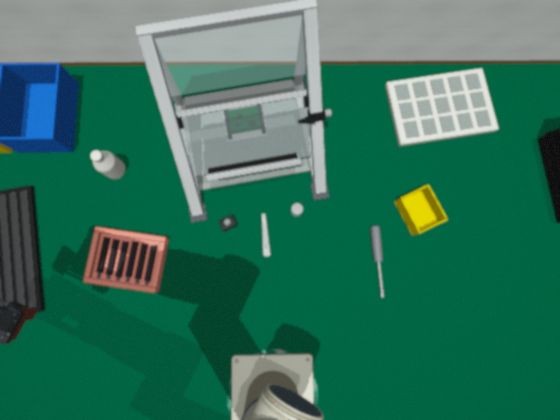

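The scene shows the hood at roughly px (270–465, 110–325), with the lip and black strip at (322, 215) and the pointer at (343, 250). In the top view the lip runs from (208, 172) to (300, 158) and the pointer tip is at about (303, 120). The networks agree with the pictures, giving a hood yaw of about 10°. The tool points down, so I'll push at the lip's lower outer edge with the tips hanging below it.

```bash
cat > h.py <<'E'
import numpy as np, cv2
from scipy.spatial.transform import Rotation as R
from workcell import *
def tool(): 
    o=get_obs(); return o, R.from_rotvec(o['orientation']).as_matrix()
def delta(target, yaw):
    o,M=tool(); d=M.T@(np.array(target)-o['ee_pos'])
    y=M[:,1]; cur=np.arctan2(y[1],y[0]); want=yaw+np.pi/2
    r=-((want-cur+np.pi/2)%np.pi-np.pi/2)
    print('t',round(o['t'],2),'pos',o['ee_pos'].round(1),'delta mm',d.round(1),'roll',round(r,3),'F',o['ft_force'].round(1))
def proj(c,P):
    k=calibration(c); p=k['world_to_cam']@np.append(P,1); q=k['intrinsics']@p[:3]; return q[:2]/q[2]
E
python3 - <<'E'
from h import *
L=[];P=[]
for i in range(3):
  for c in("scene","top"):
    get_image(c)
    for n,l in (("sash",L),("pointer",P)):
        r=place_of(c,n)
        if r: print(c,n,r[0]['location'].round(1) if hasattr(r[0]['location'],'round') else r[0]['location']); l.append(r[0]['location'])
    r=regions_of(c,"strip")
    if r and i==0:
        m=r[0]['region'].astype(np.uint8); print(c,'strip',cv2.boxPoints(cv2.minAreaRect(cv2.findNonZero(m))).round(1).tolist())
L=np.mean(L,0);P=np.mean(P,0);print(L,P,P-L)
d=P-L; yaw=np.arctan2(d[1],d[0])-np.arctan2(-130,d[2]);print('yaw',yaw)
x=np.array([np.cos(yaw),np.sin(yaw),0])
t=L-44*x;t[2]=200
delta(t,yaw)
for c in("scene","top"):
  for pt in (L,P): print(c,proj(c,pt).round(1))
E
```

```text
scene sash [607.3, 48.2, 115.7]
scene pointer [700.0, -70.8, 189.7]
scene strip [[299.5, 259.20001220703125], [326.3999938964844, 138.39999389648438], [394.79998779296875, 153.60000610351562], [367.8999938964844, 274.3999938964844]]
top sash [606.3, 46.0, 118.1]
top pointer [698.9, -69.9, 184.5]
top strip [[174.8000030517578, 110.5999984741211], [306.70001220703125, 88.30000305175781], [319.1000061035156, 161.60000610351562], [187.1999969482422, 184.0]]
scene sash [611.2, 45.6, 115.4]
scene pointer [695.5, -73.6, 191.3]
top sash [602.3, 47.3, 117.4]
top pointer [700.0, -70.8, 184.7]
scene sash [608.1, 44.0, 112.4]
scene pointer [699.8, -70.2, 189.6]
top sash [603.1, 47.2, 115.3]
top pointer [699.8, -69.7, 183.1]
[606.38333333  46.38333333 115.71666667] [699.         -70.83333333 187.15      ] [  92.61666667 -117.21666667   71.43333333]
yaw 0.16624557689568886
t 2.1 pos [264.9 566.  236.7] delta mm [-493.3 -350.9   36.7] roll -0.604 F [-0.4  0.   0.3]
scene [322.5 210.1]
scene [343.2 235.6]
top [251.9 166.5]
top [297.4 122.2]
```

Emit:
move_arm --pt "255 -0.032 -0.023 0 -0.12" --pt "255 -0.064 -0.046 0 -0.24" --pt "255 -0.096 -0.069 0 -0.36" --pt "255 -0.128 -0.092 0 -0.48" --pt "255 -0.16 -0.115 0 -0.6"

```text
t: 2.52
ee_pos: [360.9, 393.9, 236.8]
orientation: [-0.257, 3.131, 0.0]
ft_force: [0.1, 0.3, 0.4]
width: 57.6
```

```bash
python3 -c "
from h import *
delta([563,39,200],.166)"
```

```text
t 2.52 pos [360.9 393.9 236.8] delta mm [-141.6 -383.1   36.8] roll -0.002 F [0.1 0.3 0.4]
```

Emit:
move_arm --pt "255 -0.012 -0.036 0 0" --pt "255 -0.026 -0.072 0 0" --pt "255 -0.04 -0.108 0 0" --pt "255 -0.053 -0.144 0 0" --pt "255 -0.066 -0.18 0 0"

```text
t: 2.93
ee_pos: [454.5, 226.3, 237.0]
orientation: [-0.247, 3.131, 0.0]
ft_force: [0.8, 1.0, 0.6]
width: 24.5
```

Emit:
move_arm --pt "255 -0.012 -0.036 0 0" --pt "255 -0.026 -0.072 0 0" --pt "255 -0.04 -0.108 0 0" --pt "255 -0.053 -0.144 0 0" --pt "255 -0.066 -0.18 0 0"

```text
t: 3.35
ee_pos: [547.9, 58.7, 236.9]
orientation: [-0.247, 3.131, 0.0]
ft_force: [-0.5, 0.7, -0.5]
width: 0.6
```

```bash
python3 -c "
from h import *
delta([563,39,129],.166)"
```

```text
t 3.35 pos [547.9  58.7 236.9] delta mm [-11.8 -21.9 107.9] roll -0.009 F [-0.5  0.7 -0.5]
```

Emit:
move_arm --pt "255 -0.004 -0.007 0.03 -0.009" --pt "255 -0.008 -0.014 0.06 -0.009" --pt "255 -0.01 -0.022 0.085 -0.009" --pt "255 -0.01 -0.022 0.105 -0.009" --pt "255 -0.01 -0.022 0.108 -0.009"

```text
t: 3.77
ee_pos: [558.4, 39.8, 125.3]
orientation: [0.259, -3.125, -0.0]
ft_force: [-0.5, -0.2, -0.4]
width: 0.4
```

```bash
python3 -c "
from h import *
delta([563,39,129],.166)
for c in('scene','top'):
  im=get_image(c)
  x,y=(250,120) if c=='scene' else (180,80)
  cv2.imwrite(f'pics/{c}1.png',cv2.resize(im[y:y+150,x:x+200],None,fx=4,fy=4,interpolation=cv2.INTER_CUBIC))
"
```

```text
t 3.77 pos [558.4  39.8 125.3] delta mm [-4.4 -1.5 -3.7] roll -0.001 F [-0.5 -0.2 -0.4]
```

View pics/scene1.png

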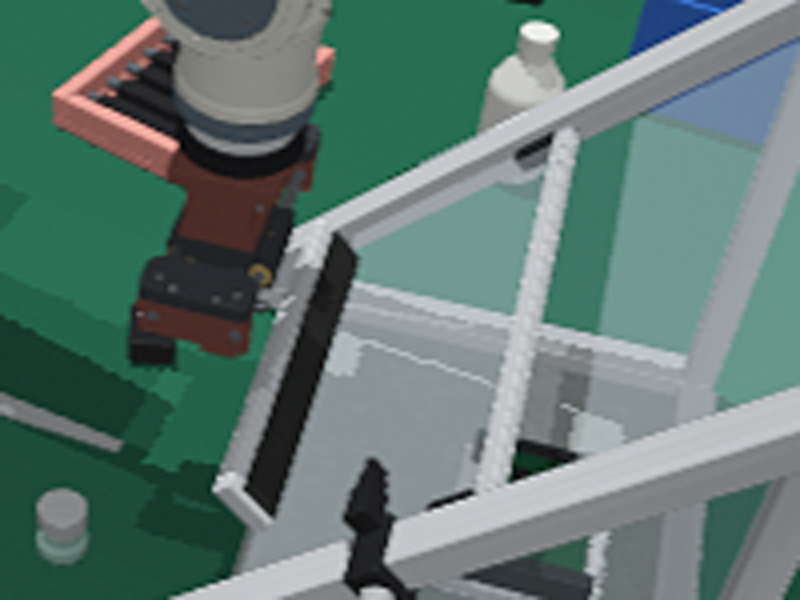

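View pics/top1.png

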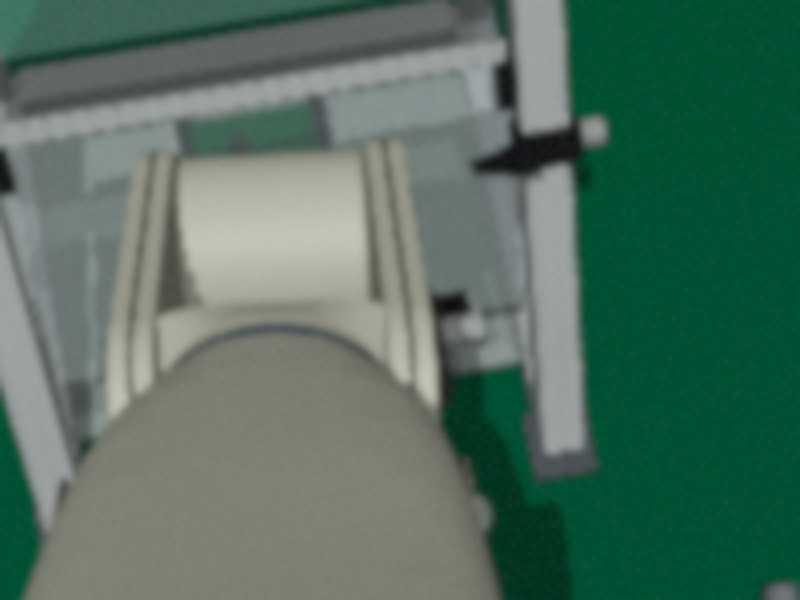

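Emit:
move_arm --pt "255 -0.003 0 -0.003 0" --pt "255 -0.006 0 -0.003 0" --pt "255 -0.009 0 -0.003 0" --pt "255 -0.012 0 -0.003 0" --pt "255 -0.012 0 -0.003 0"

```text
t: 4.28
ee_pos: [573.5, 42.7, 132.7]
orientation: [-0.261, 3.128, -0.0]
ft_force: [-0.1, 0.2, 0.1]
width: 0.5
```

Emit:
move_arm --pt "255 -0.001 0 0 0" --pt "255 -0.002 0 0 0" --pt "255 -0.003 0 0 0" --pt "255 -0.004 0 0 0" --pt "255 -0.004 0 0 0"

```text
t: 4.7
ee_pos: [575.9, 43.1, 131.5]
orientation: [0.261, -3.13, 0.0]
ft_force: [-1.1, -0.7, 0.7]
width: 0.5
```

Emit:
move_arm --pt "255 -0.001 0 0 0" --pt "255 -0.002 0 0 0" --pt "255 -0.002 0 0 0"

```text
t: 4.95
ee_pos: [576.3, 43.1, 131.4]
orientation: [0.261, -3.126, 0.0]
ft_force: [-7.3, -1.3, 6.1]
width: 0.3
```

Emit:
move_arm --pt "255 -0.001 0 0 0" --pt "255 -0.002 0 0 0" --pt "255 -0.002 0 0 0"

```text
t: 5.2
ee_pos: [576.5, 43.2, 131.3]
orientation: [0.261, -3.122, 0.001]
ft_force: [-12.8, -2.8, 11.5]
width: 0.6
```

The reaction of (-12.8, +11.5) fits pushing purely horizontally: the edge wants to ride up the finger face and friction resists. Moving the tool up the slope should fix that, so I'll ease upward and watch.

Emit:
move_arm --pt "255 0 0 -0.001 0" --pt "255 0 0 -0.002 0" --pt "255 0 0 -0.003 0" --pt "255 0 0 -0.003 0"

```text
t: 5.53
ee_pos: [579.0, 43.6, 134.4]
orientation: [0.261, -3.128, 0.0]
ft_force: [-5.7, -1.3, 2.5]
width: 0.9
```

```bash
cat > see.py <<'E'
import sys
from h import *
n=sys.argv[1]
o,M=tool(); print(o['t'],o['ee_pos'].round(1),o['ft_force'].round(1))
im=get_image('scene'); cv2.imwrite(f'pics/s{n}.png',cv2.resize(im[170:290,270:430],None,fx=5,fy=5,interpolation=cv2.INTER_CUBIC))
for c in('scene',):
  for k in('sash','strip','pane','pointer'):
    r=place_of(c,k); print(k,[(round(q['conf'],2),np.round(q['location'],1).tolist()) for q in r[:1]])
E
python3 see.py 2
```

```text
5.5333 [579.   43.6 134.4] [-5.7 -1.3  2.5]
sash [(0.75, [613.1, 49.8, 118.2])]
strip [(0.72, [620.0, 46.9, 121.1])]
pane [(0.98, [674.7, 58.3, 159.9])]
pointer [(0.6, [699.5, -72.5, 188.0])]
```

View pics/s2.png

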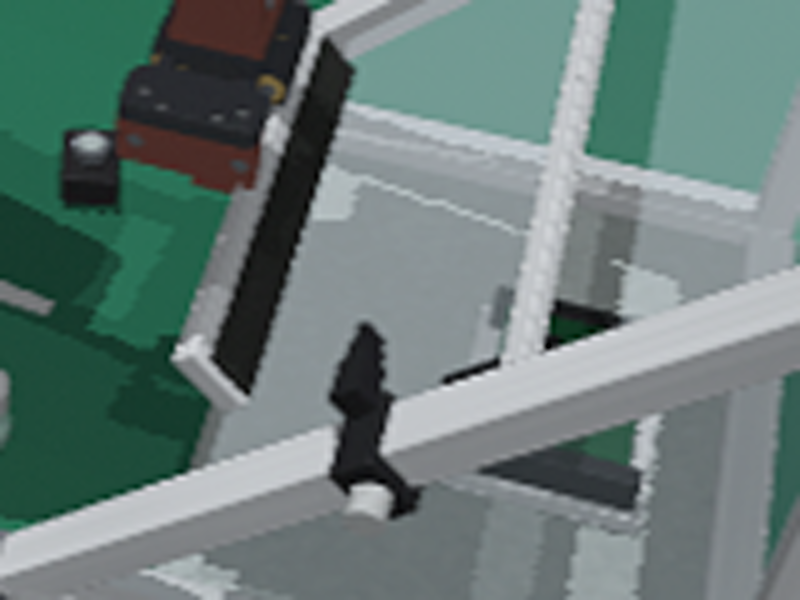

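Emit:
move_arm --pt "255 -0.001 0 -0.002 0" --pt "255 -0.003 0 -0.004 0" --pt "255 -0.005 0 -0.006 0" --pt "255 -0.007 0 -0.008 0" --pt "255 -0.009 0 -0.01 0"

```text
t: 6.2
ee_pos: [589.0, 45.3, 144.8]
orientation: [0.261, -3.13, -0.0]
ft_force: [-6.3, -0.4, 0.6]
width: -0.1
```

Emit:
move_arm --pt "255 -0.002 0 -0.002 0" --pt "255 -0.004 0 -0.004 0" --pt "255 -0.006 0 -0.006 0" --pt "255 -0.008 0 -0.008 0" --pt "255 -0.01 0 -0.01 0"

```text
t: 6.62
ee_pos: [598.9, 47.0, 154.9]
orientation: [0.261, -3.13, -0.0]
ft_force: [-5.3, -0.8, 0.3]
width: 0.1
```

Emit:
move_arm --pt "255 -0.002 0 -0.002 0" --pt "255 -0.004 0 -0.004 0" --pt "255 -0.006 0 -0.006 0" --pt "255 -0.008 0 -0.008 0" --pt "255 -0.01 0 -0.01 0"

```text
t: 7.03
ee_pos: [608.8, 48.7, 164.9]
orientation: [0.261, -3.13, -0.0]
ft_force: [-5.8, 0.6, 0.1]
width: 0.6
```

```bash
python3 see.py 3
```

```text
7.0333 [608.8  48.7 164.9] [-5.8  0.6  0.1]
sash [(0.57, [644.1, 51.9, 149.4])]
strip [(0.79, [650.9, 50.2, 150.9])]
pane [(0.79, [709.2, 65.7, 189.0])]
pointer [(0.6, [698.3, -70.7, 188.9])]
```

View pics/s3.png

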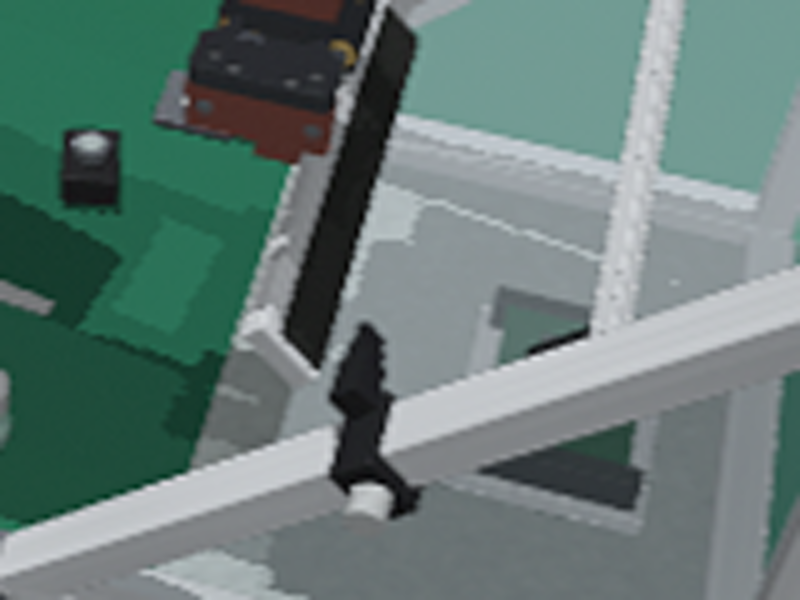

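Emit:
move_arm --pt "255 -0.002 0 -0.002 0" --pt "255 -0.004 0 -0.004 0" --pt "255 -0.006 0 -0.006 0" --pt "255 -0.008 0 -0.008 0" --pt "255 -0.01 0 -0.01 0"

```text
t: 7.7
ee_pos: [618.6, 50.3, 174.7]
orientation: [0.261, -3.13, -0.0]
ft_force: [-5.5, 0.3, 0.4]
width: 0.7
```

Emit:
move_arm --pt "255 -0.002 0 -0.002 0" --pt "255 -0.004 0 -0.004 0" --pt "255 -0.006 0 -0.006 0" --pt "255 -0.008 0 -0.008 0" --pt "255 -0.01 0 -0.01 0"

```text
t: 8.12
ee_pos: [628.4, 52.0, 184.7]
orientation: [0.261, -3.13, -0.0]
ft_force: [-5.5, 1.2, 0.6]
width: 0.4
```

Emit:
move_arm --pt "255 -0.002 0 -0.002 0" --pt "255 -0.004 0 -0.004 0" --pt "255 -0.006 0 -0.006 0" --pt "255 -0.006 0 -0.006 0"

```text
t: 8.45
ee_pos: [634.9, 53.1, 191.2]
orientation: [-0.261, 3.13, 0.001]
ft_force: [-4.3, 0.4, 1.8]
width: 0.5
```

```bash
python3 see.py 4; python3 -c "
from h import *
im=get_image('top'); cv2.imwrite('pics/t4.png',cv2.resize(im[90:180,180:340],None,fx=5,fy=5,interpolation=cv2.INTER_CUBIC))"
```

```text
8.45 [634.9  53.1 191.2] [-4.3  0.4  1.8]
sash [(0.75, [668.2, 56.2, 176.0])]
strip [(0.58, [674.4, 56.7, 178.5])]
pane [(0.68, [370.5, 401.4, 1.9])]
pointer [(0.76, [699.7, -71.4, 191.0])]
```

View pics/s4.png

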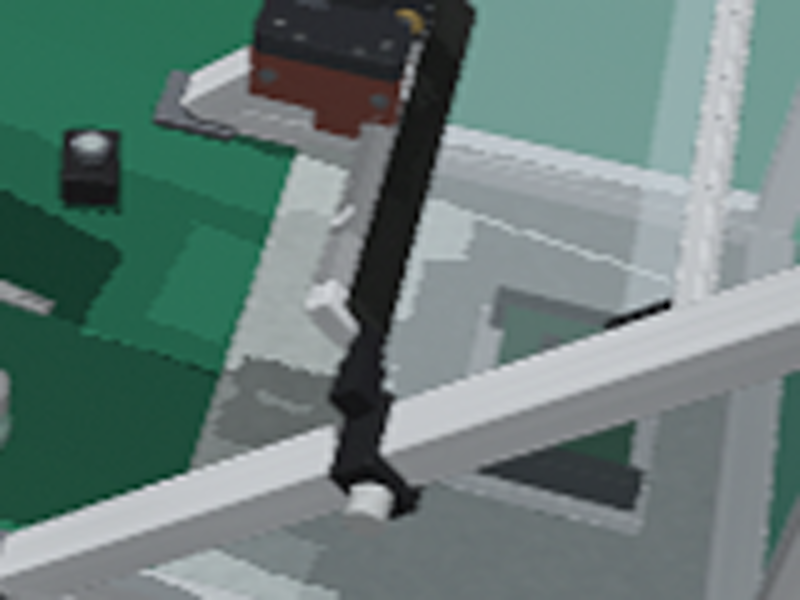

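View pics/t4.png

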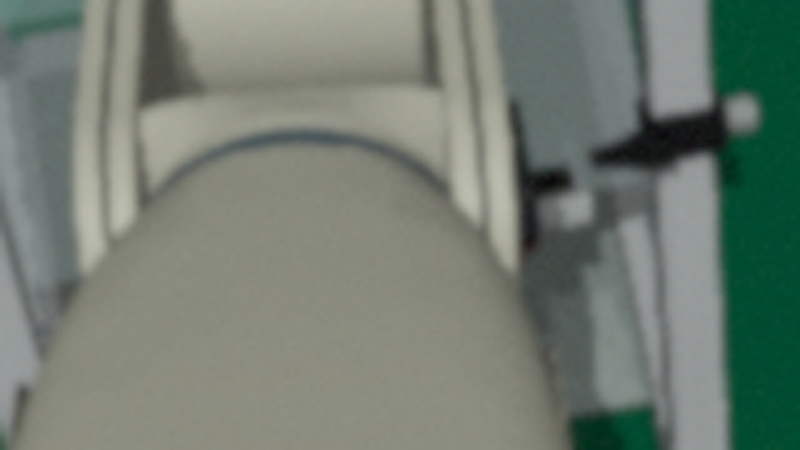

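```bash
cat > ov.py <<'E'
import sys
from h import *
tip={'scene':(343.6,234.4),'top':(299.0,121.6)}
Ps=[]
for c in tip:
    k=calibration(c); Ps.append(k['intrinsics']@k['world_to_cam'][:3])
X=cv2.triangulatePoints(Ps[0],Ps[1],np.array(tip['scene']).reshape(2,1),np.array(tip['top']).reshape(2,1)); X=(X[:3]/X[3]).ravel()
yaw=.166; c_,s_=np.cos(yaw),np.sin(yaw)
H=np.array([[c_,-s_,0],[s_,c_,0],[0,0,1]]); q=np.sqrt(.5)
A=H@np.array([[q,0,q],[0,1,0],[-q,0,q]])   # columns: sash x,y,z
def sash(r,tipw): return tipw+A@np.array([0,130,-r])
def W(r,p,tipw): return sash(r,tipw)+A@np.array(p)
if __name__=='__main__':
    print('tip tri',X, 'reproj',[proj(c,X).round(1).tolist() for c in tip])
    for c,(x0,y0,w,h,f) in {'scene':(310,195,64,48,12),'top':(265,100,64,48,12)}.items():
        im=get_image(c)
        v=cv2.resize(im[y0:y0+h,x0:x0+w],None,fx=f,fy=f,interpolation=cv2.INTER_CUBIC)
        # tip as seen by this camera: put X on its ray
        for r,col in zip(map(float,sys.argv[2:]),((0,0,255),(255,0,0),(0,255,255))):
            for loop in ([(-20,-125,-7),(-20,-125,7),(20,-125,7),(20,-125,-7)],[(-20,-125,7),(-20,-60,7)],[(-20,-125,-7),(-20,-60,-7)],[(-10,-60,10),(-10,-120,10),(18,-120,10),(18,-60,10)]):
                pts=np.array([(np.array(proj(c,W(r,p,X)))+.5-(x0,y0))*f for p in loop]).round().astype(int)
                cv2.polylines(v,[pts],len(loop)==4 and loop[0][0]==-20,col,1)
        tp=((np.array(proj(c,X))+.5-(x0,y0))*f).astype(int); cv2.circle(v,tuple(int(a) for a in tp),4,(0,255,0),1)
        cv2.imwrite(f'pics/ov{sys.argv[1]}_{c}.png',v)
E
python3 ov.py 1 19 0
```

```text
tip tri [698.94835091 -73.58145513 193.50810391] reproj [[343.1, 234.5], [298.7, 121.1]]
```

View pics/ov1_scene.png

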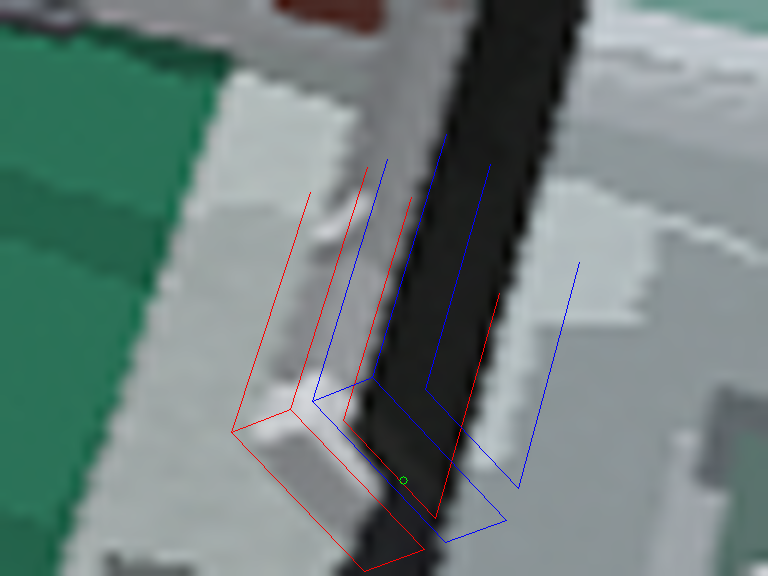

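View pics/ov1_top.png

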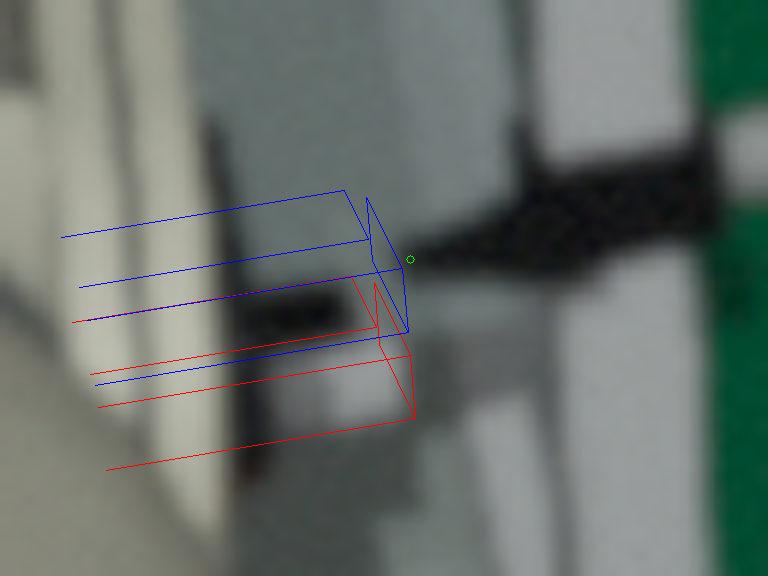

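Emit:
move_arm --pt "255 -0.002 0 -0.002 0" --pt "255 -0.004 0 -0.004 0" --pt "255 -0.006 0 -0.006 0" --pt "255 -0.007 0 -0.007 0" --pt "255 -0.007 0 -0.007 0"

```text
t: 9.27
ee_pos: [641.8, 54.1, 198.0]
orientation: [-0.261, 3.13, 0.0]
ft_force: [-3.2, 1.6, 1.2]
width: 0.5
```

Emit:
move_arm --pt "255 0.005 0 0 0" --pt "255 0.025 0 0 0" --pt "255 0.06 0 0 0" --pt "255 0.1 0 0 0" --pt "255 0.14 0 0 0"

```text
t: 9.68
ee_pos: [502.9, 30.5, 197.9]
orientation: [-0.261, 3.128, -0.001]
ft_force: [0.2, -0.8, -0.5]
width: -0.2
```

Emit:
move_arm --pt "255 0.02 0.035 0 0" --pt "255 0.04 0.07 0 0" --pt "255 0.06 0.105 0 0" --pt "255 0.08 0.14 0 0" --pt "255 0.08 0.14 0 0"

```text
t: 10.1
ee_pos: [397.9, 159.0, 198.0]
orientation: [-0.267, 3.129, 0.002]
ft_force: [-0.4, -0.2, 0.1]
width: 0.2
```

```bash
python3 ov.py 2 10 0
python3 - <<'E'
from h import *
o,_=tool();print(o['t'],o['ee_pos'])
L={}
for i in range(4):
  for c in("scene","top"):
    get_image(c)
    for n in ("sash","strip","pointer"):
        r=place_of(c,n)
        if r: L.setdefault((c,n),[]).append(r[0]['location'])
for k,v in L.items(): print(k,np.mean(v,0).round(1),np.std(v,0).round(1))
for c in ("scene","top"):
    im=get_image(c); x,y=(290,170) if c=='scene' else (190,90)
    cv2.imwrite(f'pics/c2_{c}.png',cv2.resize(im[y:y+90,x:x+130],None,fx=6,fy=6,interpolation=cv2.INTER_CUBIC))
E
```

```text
tip tri [698.94835091 -73.58145513 193.50810391] reproj [[343.1, 234.5], [298.7, 121.1]]
10.2 [401.45257583 156.79454242 198.3690026 ]
('scene', 'sash') [ 617.1 -105.   120.6] [ 82.7 228.5  86. ]
('scene', 'strip') [685.2  56.5 185.4] [1.4 2.  1.6]
('scene', 'pointer') [700.1 -71.9 188.9] [1.  1.  1.4]
('top', 'sash') [671.7  60.  183.4] [1.2 1.2 0.6]
('top', 'strip') [678.8  57.1 186.6] [0.5 1.3 1.4]
('top', 'pointer') [699.  -68.8 182.8] [1.5 1.1 0.8]
```

View pics/c2_scene.png

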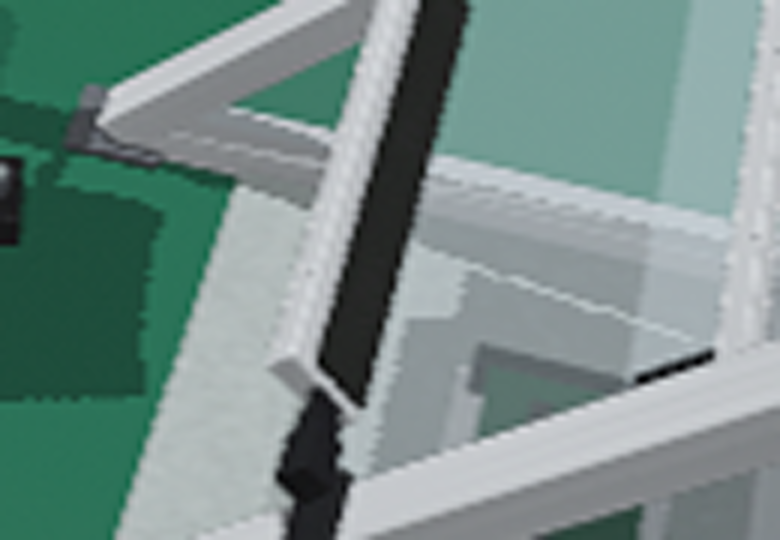

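View pics/c2_top.png

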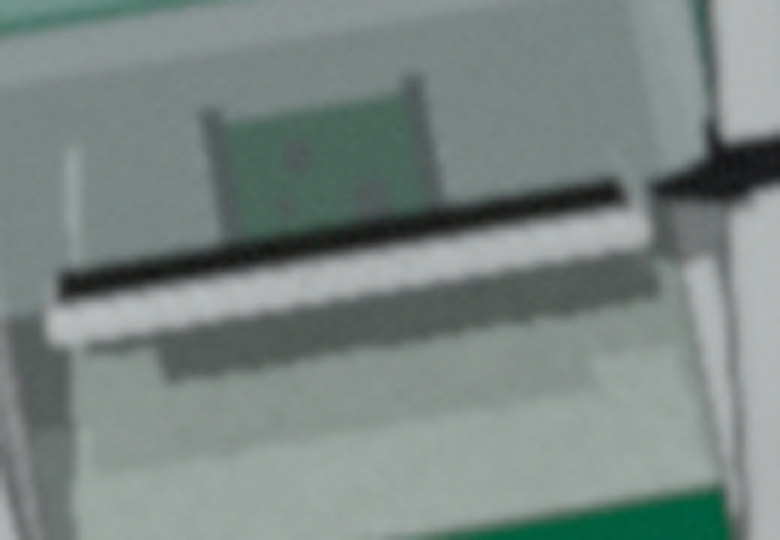

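View pics/ov2_top.png

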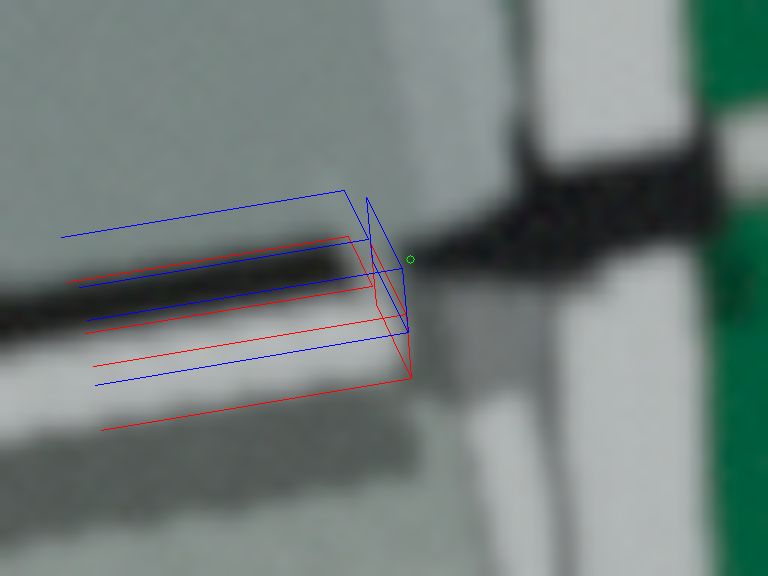

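View pics/ov2_scene.png

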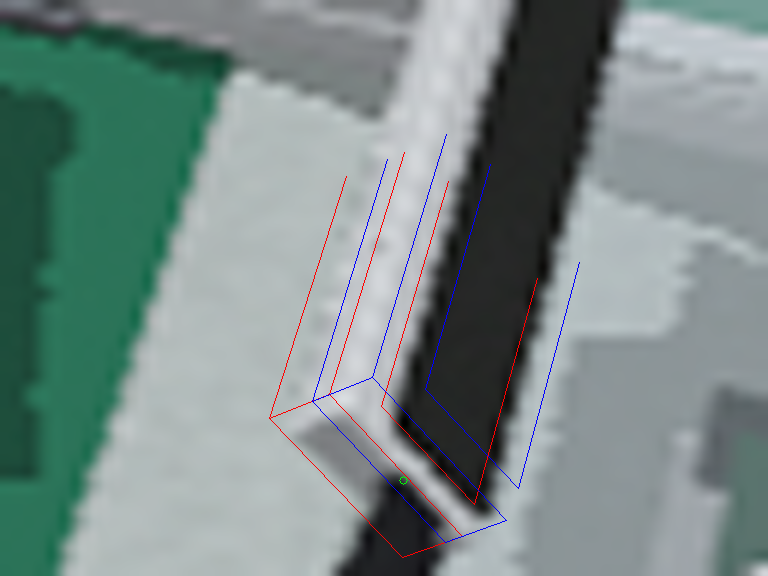

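Run:
```python
from h import *
for c in ("scene","top"):
    im=get_image(c); cv2.imwrite(f'pics/raw3_{c}.png',im)
    x,y,w,h=(330,115,60,45) if c=='scene' else (185,120,60,45)
    cv2.imwrite(f'pics/L3_{c}.png',cv2.resize(im[y:y+h,x:x+w],None,fx=12,fy=12,interpolation=cv2.INTER_CUBIC))
a=cv2.imread('pics/scene0.png');b=cv2.imread('pics/top0.png')
v=[cv2.resize(a[220:260,325:365],None,fx=10,fy=10,interpolation=cv2.INTER_CUBIC),cv2.resize(b[100:140,285:325],None,fx=10,fy=10,interpolation=cv2.INTER_CUBIC)]
cv2.imwrite('pics/tips.png',np.hstack(v))
print(tool()[0]['t'])
```

```text
12.0
```

View pics/L3_scene.png

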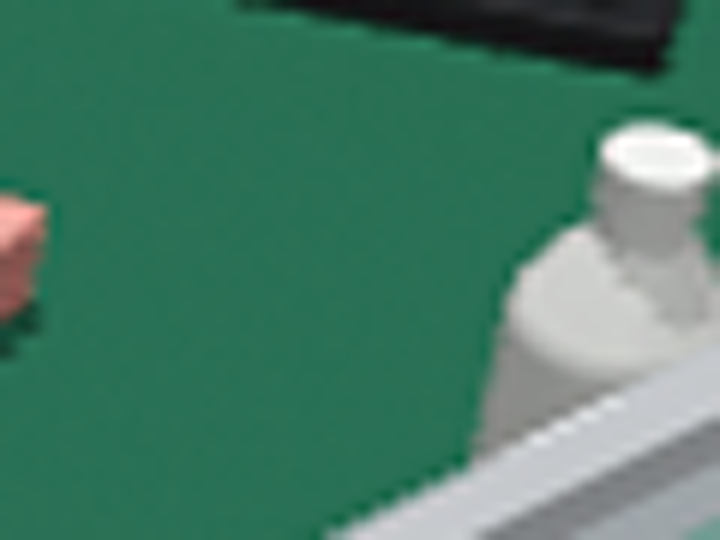

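View pics/L3_top.png

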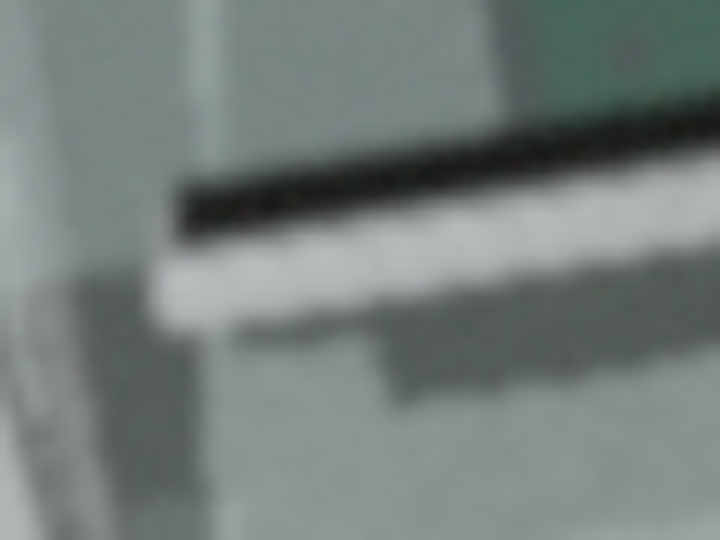

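View pics/tips.png

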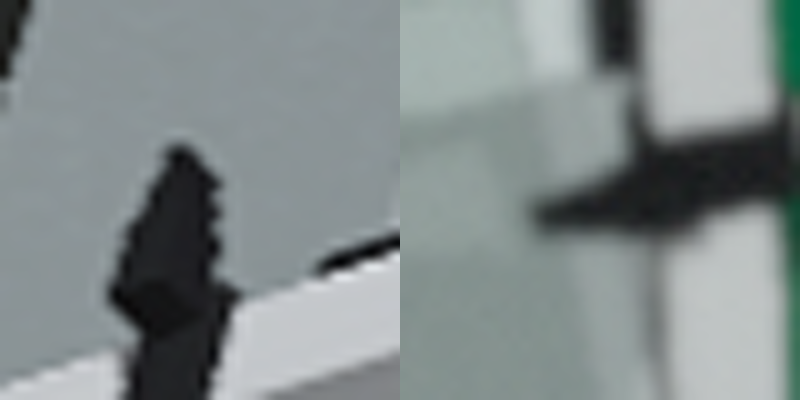

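```bash
cat > fit.py <<'E'
from h import *
from scipy.optimize import least_squares
def fx(u,v,x0,y0,f): return np.array([(u+.5)/f-.5+x0,(v+.5)/f-.5+y0])
S=lambda u,v:fx(u,v,310,195,12); T=lambda u,v:fx(u,v,265,100,12); TL=lambda u,v:fx(u,v,185,120,12)
pts=[('scene',(-20,-125,-7),S(298,437)),('scene',(-10,-120,10),S(400,432)),('scene',(18,-120,10),S(487,512)),
('top',(-10,-120,10),T(345,285)),('top',(18,-120,10),T(337,240)),('top',(-20,-125,-7),T(405,372)),
('top',(-10,120,10),TL(185,240)),('top',(18,120,10),TL(180,188)),('top',(-20,125,-7),TL(155,330))]
lines=[('scene',(-10,-120,10),(-10,120,10),S(462,200)),('scene',(18,-120,10),(18,120,10),S(553,280))]
tip={'scene':(343.65,236.25),'top':(298.05,121.35)}
q=np.sqrt(.5)
def A(yaw):
    c,s=np.cos(yaw),np.sin(yaw); return np.array([[c,-s,0],[s,c,0],[0,0,1]])@np.array([[q,0,q],[0,1,0],[-q,0,q]])
def res(p,bs=1.0,bt=.4):
    L,yaw,r,u,b=p[:3],p[3],p[4],p[5],{'scene':p[6:8],'top':p[8:10]}; M=A(yaw); o=[]
    for c,l,m in pts: o+=list((proj(c,L+M@np.array(l))+b[c]-m)/.5)
    for c,l1,l2,m in lines:
        a=proj(c,L+M@np.array(l1))+b[c]; d=proj(c,L+M@np.array(l2))+b[c]-a; d/=np.hypot(*d); w=m-a; o.append((d[0]*w[1]-d[1]*w[0])/.5)
    for c in tip: o+=list((proj(c,L+M@np.array([u,-130,r]))+b[c]-np.array(tip[c]))/.4)
    o+=list(p[6:10]/.8)+[u/.5]
    return np.array(o)
s=least_squares(res,np.r_[672,58,182,.166,7,0,0,0,0,0])
J=np.linalg.inv(s.jac.T@s.jac)
print('L',s.x[:3].round(1),'yaw',s.x[3].round(4),'r',s.x[4].round(2),'u',s.x[5].round(2),'bias',s.x[6:].round(2),'sd r',np.sqrt(J[4,4]).round(2))
print(s.fun.round(1),s.cost)
for c in tip:
  t0={k:v for k,v in tip.items()}
  tip_=dict(t0); tip={c:t0[c]}
  s2=least_squares(res,s.x); print(c,'only r',s2.x[4].round(2)); tip=t0
E
python3 fit.py
```

```text
L [673.5  56.3 178.5] yaw 0.1695 r 8.26 u -0.1 bias [-0.03 -0.53  0.48 -0.16] sd r 0.94
[-1.8 -0.1 -0.2 -1.3  0.6  1.6  2.5 -0.3 -0.1 -1.1 -0.9  0.4 -2.1 -0.3
 -0.8 -0.8  1.9  1.4 -0.2 -0.3  0.7  0.1 -0.6  0.7 -0.  -0.7  0.6 -0.2
 -0.2] 15.314142079550168
scene only r 7.35
top only r 9.22
```

```bash
python3 -c "
from h import *
delta([610,48.8,198],.166)"
```

```text
t 12.0 pos [401.2 155.7 197.7] delta mm [-188.3 -140.    -0.3] roll 0.0 F [ 0.2 -0.7 -0.2]
```

Emit:
move_arm --pt "255 -0.015 -0.035 0 0" --pt "255 -0.03 -0.07 0 0" --pt "255 -0.045 -0.105 0 0" --pt "255 -0.06 -0.14 0 0" --pt "255 -0.09 -0.14 0 0"

```text
t: 12.42
ee_pos: [512.6, 27.4, 197.5]
orientation: [0.254, -3.129, 0.002]
ft_force: [0.5, -0.4, 0.0]
width: 0.4
```

Emit:
move_arm --pt "255 -0.03 0 0 0" --pt "255 -0.06 0 0 0" --pt "255 -0.08 0 0 0" --pt "255 -0.095 0 0 0" --pt "255 -0.095 0 0 0"

```text
t: 12.83
ee_pos: [609.5, 48.5, 197.5]
orientation: [-0.261, 3.129, 0.0]
ft_force: [-0.1, 0.7, 0.1]
width: 0.2
```

```bash
python3 -c "
from h import *
delta([641.8,54.1,198],.166)"
```

```text
t 12.83 pos [609.5  48.5 197.5] delta mm [-32.8   0.1  -0.4] roll 0.0 F [-0.1  0.7  0.1]
```

Emit:
move_arm --pt "255 -0.01 0 0 0" --pt "255 -0.02 0 0 0" --pt "255 -0.028 0 0 0" --pt "255 -0.031 0 0 0" --pt "255 -0.031 0 0 0"

```text
t: 13.25
ee_pos: [637.9, 53.5, 197.8]
orientation: [-0.261, 3.13, -0.0]
ft_force: [-0.0, -0.4, 0.0]
width: 0.5
```

Emit:
move_arm --pt "255 -0.002 0 -0.001 0" --pt "255 -0.003 0 -0.002 0" --pt "255 -0.005 0 -0.004 0" --pt "255 -0.006 0 -0.005 0" --pt "255 -0.006 0 -0.005 0"

```text
t: 13.67
ee_pos: [642.8, 54.3, 202.7]
orientation: [0.261, -3.13, 0.0]
ft_force: [-1.9, -0.9, 0.6]
width: 0.5
```

```bash
python3 -c "
from h import *
delta([641.8,54.1,198],.166)"
```

```text
t 13.67 pos [642.8  54.3 202.7] delta mm [ 1.  -0.   4.7] roll 0.0 F [-1.9 -0.9  0.6]
```

The tool is 4 mm higher relative to the lip than on the first push, so I'll back off, lower it and re-engage.

Emit:
move_arm --pt "255 0.006 0 0 0" --pt "255 0.006 0 0.003 0" --pt "255 0.006 0 0.006 0" --pt "255 0.004 0 0.006 0" --pt "255 0.003 0 0.006 0"

```text
t: 14.08
ee_pos: [640.6, 53.9, 196.5]
orientation: [-0.261, 3.131, 0.0]
ft_force: [0.3, 0.4, -0.3]
width: 0.3
```

Emit:
move_arm --pt "255 -0.002 0 0 0" --pt "255 -0.003 0 0 0" --pt "255 -0.004 0 -0.001 0" --pt "255 -0.005 0 -0.002 0" --pt "255 -0.005 0 -0.002 0"

```text
t: 14.5
ee_pos: [644.9, 54.6, 198.6]
orientation: [0.261, -3.13, 0.0]
ft_force: [-4.3, -1.4, 0.5]
width: 0.3
```

Emit:
move_arm --pt "255 -0.0005 0 -0.0005 0" --pt "255 -0.001 0 -0.001 0" --pt "255 -0.0015 0 -0.0015 0" --pt "255 -0.0015 0 -0.0015 0"

```text
t: 14.83
ee_pos: [646.6, 54.9, 200.3]
orientation: [0.261, -3.13, 0.0]
ft_force: [-5.5, -0.2, 2.0]
width: 0.4
```

Emit:
move_arm --pt "255 0.005 0 0 0" --pt "255 0.025 0 0 0" --pt "255 0.06 0 0 0" --pt "255 0.1 0 0 0" --pt "255 0.14 0 0 0"

```text
t: 15.25
ee_pos: [508.4, 31.7, 200.4]
orientation: [-0.261, 3.127, -0.0]
ft_force: [-0.2, -0.1, -0.1]
width: 0.2
```

Emit:
move_arm --pt "255 0.02 0.035 0 0" --pt "255 0.04 0.07 0 0" --pt "255 0.06 0.105 0 0" --pt "255 0.08 0.14 0 0" --pt "255 0.08 0.14 0 0"

```text
t: 15.67
ee_pos: [403.4, 160.2, 200.6]
orientation: [-0.267, 3.129, 0.003]
ft_force: [-0.5, -1.1, -0.9]
width: 0.3
```

```bash
python3 ov.py 5
python3 - <<'E'
from h import *
L={}
for i in range(4):
  for c in("scene","top"):
    im=get_image(c)
    if i==0: cv2.imwrite(f'pics/raw5_{c}.png',im)
    if i==0 and c=='top': cv2.imwrite('pics/L5_top.png',cv2.resize(im[120:165,185:245],None,fx=12,fy=12,interpolation=cv2.INTER_CUBIC))
    for n in ("sash","strip"):
        r=place_of(c,n)
        if r: L.setdefault((c,n),[]).append(r[0]['location'])
for k,v in L.items(): print(k,np.median(v,0).round(1))
print(tool()[0]['t'])
E
```

```text
tip tri [698.94835091 -73.58145513 193.50810391] reproj [[343.1, 234.5], [298.7, 121.1]]
('scene', 'sash') [679.7  56.9 186.2]
('scene', 'strip') [687.8  58.  189.5]
('top', 'sash') [674.7  59.  186.1]
('top', 'strip') [683.   57.6 189.6]
16.9667
```

View pics/ov5_scene.png

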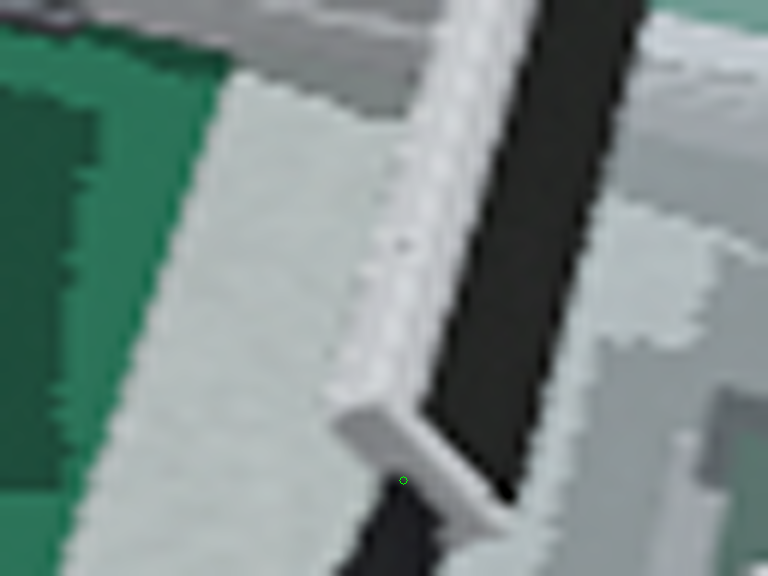

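View pics/ov5_top.png

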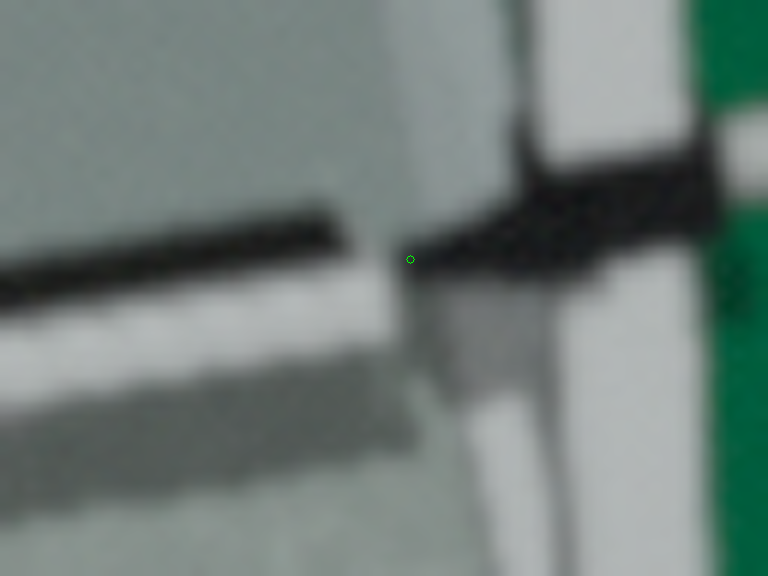

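View pics/L5_top.png

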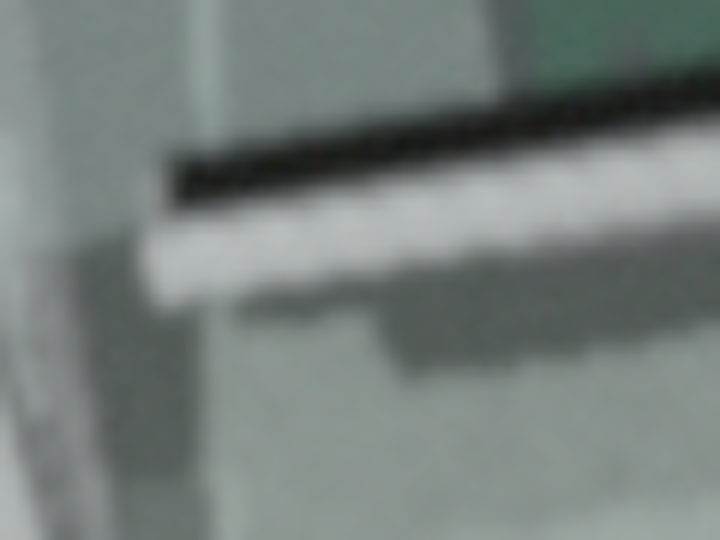

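```bash
python3 - <<'E'
s=open('fit.py').read()
i=s.index('pts=[');j=s.index('tip={')
new="""pts=[('scene',(-20,-125,-7),S(333,428)),('scene',(-20,-125,7),S(384,403)),('scene',(20,-125,7),S(517,528)),('scene',(20,-125,-7),S(450,548)),('scene',(-10,-120,10),S(425,410)),('scene',(18,-120,10),S(515,503)),
('top',(-10,-120,10),T(350,253)),('top',(18,-120,10),T(328,207)),('top',(-20,-125,-7),T(393,345)),
('top',(-10,120,10),TL(180,212)),('top',(18,120,10),TL(172,162)),('top',(-20,125,-7),TL(155,303))]
lines=[('scene',(-10,-120,10),(-10,120,10),S(490,200)),('scene',(18,-120,10),(18,120,10),S(580,280))]
"""
open('fit2.py','w').write(s[:i]+new+s[j:])
E
python3 fit2.py
```

```text
L [678.   57.9 182.3] yaw 0.1743 r 0.69 u 0.01 bias [ 0.02 -1.    0.82 -0.3 ] sd r 0.9
[-2.3 -1.2 -0.8 -0.9 -0.8  1.5  0.3  1.8  1.1 -0.3  1.4  0.5  1.1 -0.4
  0.7 -0.9  0.6 -0.5 -2.4 -0.1 -0.6 -0.8  0.9  1.5  0.2 -0.2  0.9 -0.5
 -0.8  1.1  0.  -1.3  1.  -0.4  0. ] 18.126487818661523
scene only r -0.57
top only r 2.32
```

The fit leaves about 1 mm, and the networks agree. I'll make one small final nudge, since time allows.

Emit:
move_arm --pt "255 -0.015 -0.035 0 0" --pt "255 -0.03 -0.07 0 0" --pt "255 -0.045 -0.105 0 0" --pt "255 -0.06 -0.14 0 0" --pt "255 -0.09 -0.14 0 0"

```text
t: 17.38
ee_pos: [518.1, 28.3, 200.0]
orientation: [0.254, -3.129, 0.002]
ft_force: [0.3, 0.6, 0.5]
width: 0.7
```

Emit:
move_arm --pt "255 -0.03 0 0 0" --pt "255 -0.06 0 0 0" --pt "255 -0.08 0 0 0" --pt "255 -0.095 0 0 0" --pt "255 -0.095 0 0 0"

```text
t: 17.8
ee_pos: [614.9, 49.5, 200.0]
orientation: [-0.261, 3.129, 0.0]
ft_force: [-0.4, 0.4, -0.6]
width: 0.0
```

```bash
python3 -c "
from h import *
delta([643.6,54.5,199.5],.166)"
```

```text
t 17.8 pos [614.9  49.5 200. ] delta mm [-29.1   0.2   0.6] roll 0.0 F [-0.4  0.4 -0.6]
```

Emit:
move_arm --pt "255 -0.01 0 0 0" --pt "255 -0.02 0 0 0" --pt "255 -0.027 0 0 0" --pt "255 -0.029 0 0.0005 0" --pt "255 -0.029 0 0.0005 0"

```text
t: 18.22
ee_pos: [641.1, 54.0, 199.6]
orientation: [-0.261, 3.131, -0.0]
ft_force: [-0.4, -0.4, 0.3]
width: 0.7
```

Emit:
move_arm --pt "255 -0.001 0 0 0" --pt "255 -0.002 0 0 0" --pt "255 -0.002 0 0 0" --pt "255 -0.002 0 0 0"

```text
t: 18.55
ee_pos: [642.6, 54.2, 199.7]
orientation: [0.261, -3.131, 0.0]
ft_force: [0.2, 0.5, -0.3]
width: 0.1
```

Emit:
move_arm --pt "255 -0.001 0 0 0" --pt "255 -0.002 0 0 0" --pt "255 -0.003 0 0 0" --pt "255 -0.003 0 0 0"

```text
t: 18.88
ee_pos: [646.0, 54.8, 199.7]
orientation: [-0.261, 3.131, 0.0]
ft_force: [-0.5, -0.1, -0.3]
width: 0.1
```

Emit:
move_arm --pt "255 -0.0005 0 -0.0005 0" --pt "255 -0.001 0 -0.001 0" --pt "255 -0.001 0 -0.001 0"

```text
t: 19.13
ee_pos: [646.4, 54.9, 200.5]
orientation: [0.261, -3.13, 0.0]
ft_force: [-1.5, -0.0, -1.3]
width: 0.7
```

Emit:
move_arm --pt "255 -0.0005 0 -0.0005 0" --pt "255 -0.001 0 -0.001 0" --pt "255 -0.001 0 -0.001 0"

```text
t: 19.38
ee_pos: [647.3, 55.0, 201.4]
orientation: [0.261, -3.13, 0.0]
ft_force: [-3.3, -0.9, -1.2]
width: 0.7
```

At target; now I'll retreat and check.

Emit:
move_arm --pt "255 0.005 0 0 0" --pt "255 0.025 0 0 0" --pt "255 0.06 0 0 0" --pt "255 0.1 0 0 0" --pt "255 0.14 0 0 0"

```text
t: 19.8
ee_pos: [508.8, 31.8, 201.9]
orientation: [-0.261, 3.129, -0.0]
ft_force: [0.6, -0.4, -0.5]
width: 0.2
```

Emit:
move_arm --pt "255 0.02 0.035 0 0" --pt "255 0.04 0.07 0 0" --pt "255 0.06 0.105 0 0" --pt "255 0.08 0.14 0 0" --pt "255 0.08 0.14 0 0"

```text
t: 20.22
ee_pos: [403.8, 160.1, 202.0]
orientation: [0.267, -3.13, -0.002]
ft_force: [-0.0, -0.9, 0.3]
width: 0.5
```

```bash
python3 ov.py 6
python3 - <<'E'
from h import *
L={}
for i in range(4):
  for c in("scene","top"):
    im=get_image(c)
    if i==0: cv2.imwrite(f'pics/full6_{c}.png',im)
    for n in ("sash","strip","pointer"):
        r=place_of(c,n)
        if r: L.setdefault((c,n),[]).append(r[0]['location'])
for k,v in L.items(): print(k,np.median(v,0).round(1))
print(tool()[0]['t'])
E
```

```text
tip tri [698.94835091 -73.58145513 193.50810391] reproj [[343.1, 234.5], [298.7, 121.1]]
('scene', 'sash') [681.   57.8 186.7]
('scene', 'strip') [689.9  57.5 191. ]
('scene', 'pointer') [698.4 -70.2 189.3]
('top', 'sash') [674.8  58.8 186. ]
('top', 'strip') [684.9  57.3 191.8]
('top', 'pointer') [698.3 -72.  184.9]
21.9167
```

View pics/ov6_scene.png

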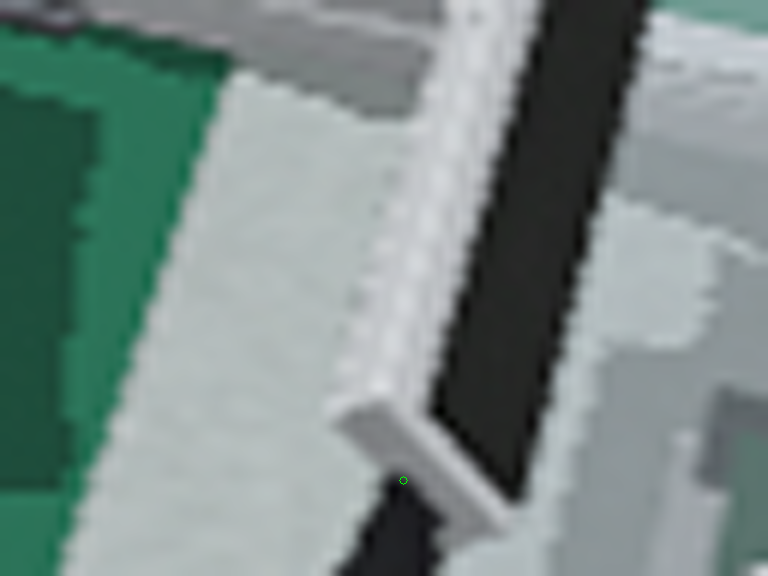

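View pics/ov6_top.png

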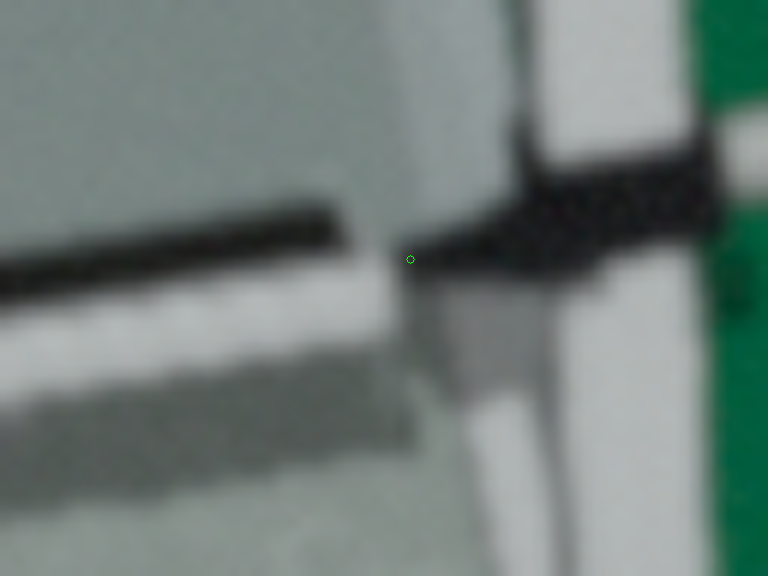

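View pics/full6_scene.png

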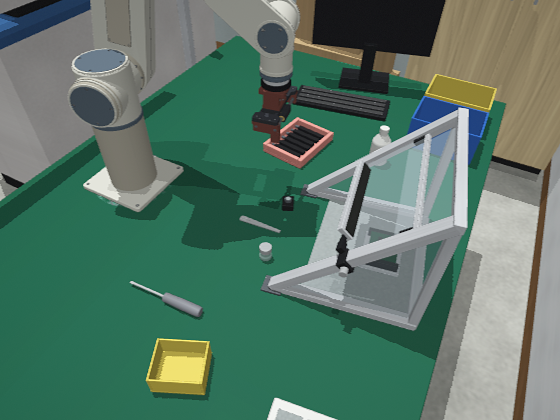

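The lip end now sits right at the pointer tip in both views, at about (343, 236) in scene and (298, 121) in top. The hand is clear and the bystanders are where they were, so I'm handing in.

```bash
python3 -c "
from workcell import *
print(close_job())"
```

```text
the job is handed in; nothing more can be done
None
```

The sash is up with its lip level with the pointer tip, to within roughly 1 mm by my estimate. The job is handed in at about 22 s, with the hand well clear. Nothing on the bench looked moved in the last picture.

- **How I pushed:** I used closed fingertips hanging below the lip's lower outer edge and moved up the slope in small steps. Because the tool can only point straight down, the contact was at that edge, not flat on the underside. Contact readings were mostly 3–6 N. There was one brief peak of about 17 N at first contact, when I pushed purely horizontally. I never pinched the lip or touched its top.
- **One correction:** after the first retreat I came back about 4 mm too high on the lip, so I backed off and lowered the hand before pushing again.
- **Final check:** before the last nudge, a fit of both camera pictures put the sash 0.7 ± 0.9 mm short. The scene camera alone gave -0.6 mm (just past the mark) and the top camera 2.3 mm short. I then nudged it about 1 mm further up.
- **Disagreement in the checks:** I did not rerun the fit after the nudge. The trained networks' readings of lip height and depth still scatter by a few mm about the mark, and the two cameras differ by about 4 mm on the pointer's height.

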